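Snug the gearbox filler plug and cap it

TASK

Screw the brass wing-headed filler plug on top of the gear reducer clockwise until it is snug in its tapered thread, firm but not overtightened. Then put the red dust cap over it, pushed fully down on the gearbox and let go, leaving the other things on the bench alone.

Things in the scene. Friction and masses are not known exactly. Their poses are not given: they have to be found in the camera images.
- port (a point): Centre of the top of the round filler boss on the gear reducer, 109 mm above the bench; z up along the plug's axis. The boss is 50 mm in diameter, bevelled to 42 mm at its top edge, and rises 14 mm above the flat, level top face of the housing.
- gearbox: Grey gear reducer bolted to the bench, upright: housing 130 (x) x 110 (y) mm, 95 mm tall, on a 170 x 140 mm foot. Origin under its centre on the bench, right below the port; x along its steel output shaft, which reaches 110 mm out at 50 mm height; z up. Its top face is clear but for the boss and low bolt heads.
- stem: The brass plug, started in the boss; origin on its axis, z up. Clockwise from above tightens; it sinks 1 mm per rad. It turns with a drag of 0.04 N m for an unknown first 0.3 to 2.2 rad; then the taper binds and the torque climbs about 0.35 N m per rad, with no stop. Snug at about 0.34 N m (0.27 to 0.42); beyond 0.47 N m (32 N in its seat) it is spoilt. It stays put when let go.
- plug_head (a point): Centre of the plug's wing, the part to grip: an upright bar 36 mm long (its x), 10 mm thick (its y), 24 mm tall, about 10 to 34 mm above the boss top at the start, free all round. Grip it from above across the 10 mm. Its x may point any way at the start. The plug twists elastically, 0.5 rad per N m, so the wing springs back up to 0.2 rad when let go.
- cap_center (a point): Centre (half-way up) of the loose red dust cap standing open side down on the bench, 88 mm tall, 100 g: a round hood 60 mm outer, 54 mm inner diameter, 58 mm tall (54 mm deep inside), and on top a black round knob to grip, 20 mm in diameter, 30 mm tall, from 14 to 44 mm above this point. z up. Fitted, the rim rests on the housing's top face and this point is on the port's axis, 30 mm above it.
- cap: The same cap; origin at the centre of its open rim, z up.
- jar_center (a point): Centre of a loose blue jar, 60 mm in diameter, 75 mm tall; to be left alone. It stands on one side of the gearbox, the cap on the other.
- wrench: A loose steel wrench lying on the bench beyond the gearbox; to be left alone.
- screwdriver: A loose screwdriver lying on the bench to the robot's right; to be left alone.
Mind the look-alikes: they are no part of the job. Leave any purple or turquoise look-alike of the cap alone. Of the things that look like the gearbox, the larger one is meant.

How it is judged:
On the way:
1. the plug is snug: it presses in its tapered seat with more than 12 N (contact force between stem and gearbox above 12 N), for 0.3 s.
At the end, for the whole second after the job is handed in: The plug presses in its tapered seat with 12 to 32 N (about 0.25 to 0.45 N m of tightening), and the cap stands at rest and upright (within 0.06 rad) over it, centred within 6 mm of the port and fully down within 2.5 mm (contact force between stem and gearbox between 12 and 32 N and horizontal distance between cap_center and port below 0.006 m and z of cap_center in the frame of port between 0.027 and 0.0325 m and angle between cap's own z axis and vertical below 0.06 rad and linear speed of cap below 0.01 m/s); the robot touches nothing.
It fails at once if the plug is overtightened: more than 32 N in its seat (contact force between stem and gearbox above 32 N).
It fails at once if the jar, the wrench or the screwdriver is moved by more than 25 mm (distance of any of jar_center, wrench, screwdriver from where it was at the start of the episode above 0.025 m).
It also fails if it takes over 72 s, if anything falls off the work surface, if the arm or the gripper's body presses on something with over 40 N, if the wrist force passes 120 N, or if a joint passes its speed limit or range.

ROBOT

A 6-joint arm with a two-finger parallel gripper is mounted at the origin on the work surface. World frame = base frame: x ahead of the robot, y to its left, z up, the work surface at z = 0. Lengths are in m, angles in rad, forces in N, time in s.
With the tool pointing down it reaches from about 0.25 to 0.725 m from the base axis. Payload 4 kg.
Tool frame: the origin (TCP) lies on the centre line of the jaws, within the pads' length; the fingertips stand 14 mm ahead of it and the grasp point (between the pads) lies 5 mm behind it; z points along the fingers, x is the direction in which the jaws open and shut, and the axes are right-handed (so a half turn about z gives the same grasp; the last joint's range is limited). The gripper opens to 85 mm and grips with 20 to 120 N. Pads are 22 mm wide; open, the fingers measure 114 mm over their backs; the gripper's body (76 mm by 85 mm) begins 54 mm behind the grasp point. The pads swing forward as they close: fully open they stand 13 mm farther back than shut.
Start: joints at [1.251, 0.241, 0.005, 1.335, 0, 1.571], TCP at [0.157, 0.475, 0.245] pointing down, gripper open.
Joint ranges: [-2.72, 2.72], [-1.05, 1.87], [-1.09, 1.28], [-1.99, 2.15], [-1.42, 1.44], [-3.14, 3.14]. Speed limits (rad/s): [2.79, 2.79, 3.14, 3.14, 3.14, 3.14].

INTERFACE

Orientations are given as a unit quaternion [x, y, z, w].
In Python, from workcell import get_obs, optics, ticket gives the robot as it stands.
- The arm moves only by the shell command python3 -m inch 'ROWS'. ROWS is JSON, a list that holds one entry, the list of rows, each a list of 5 numbers: the finger opening in cm, from 0 to 8.54, then the shift along the tool's x, y, z in cm, then the turn about the tool's z in degrees. In form: [[[fingers, dx, dy, dz, roll], ...]]. A call has exactly 5 rows; each row is the pose to reach, as a shift and turn from the pose measured when the call began, along the tool's axes at that moment; what a row does not reach only later rows make up. A row lasts 1/8 s, in which the tool goes at most 62.5 mm and 10.7 degrees, less where a joint would pass 70% of its speed; a pose out of reach is approached as far as the arm can. A call with a gripper value outside its range is refused whole. The fingers move at their own pace and stop on an object; the grip force is fixed at half the most. Time passes only in rows, so rows that repeat a pose let the fingers close, or fill a call up. It gives the time, the measured TCP pose, the force and the opening at its end, in the units of the state.
- get_obs(): the state, without advancing time (a new reading comes with each control period).
- optics.camera(name): name is "side" or "top"; returns (picture, depth): 420x560x3 uint8, red, green, blue; 420x560 float32, m along the optical axis (not along the pixel's ray), 0 where there is no reading.
- optics.camera_info(name): a dict with "vfov" (degrees; the focal length in pixels is half the picture's height over the tangent of half this angle, whatever the lens; pixels are square), "cx", "cy" (the principal point, pixels), "k1" (the pictures are not rectified: a ray, as slopes to the right and down, at radius r is drawn at 1 + k1 r^2 times it, then the intrinsics apply), "R" (3x3) and "t" (3): a world point X has camera coordinates R X + t. Camera axes: x right, y down, z forward; pixel columns grow to the right and rows downward; lengths in m; the calibration is good to about 2 mm. A picture is of the moment at which its call begins. camera_info takes no time and is no camera call.
- ticket.job_done(): hands the job in, once; it reports no verdict.
The state is a dict: "clock": time; "joint_pos": joint angles; "joint_vel": joint speeds; "tau": joint torques, N m; "eef_pos": TCP position; "tool_rot": TCP orientation; "ft_force": force on the tool from outside, world axes, zero at the start; "ft_torque": the same for the moment, N m; "grip_width": finger opening in m.
Only numpy, scipy, OpenCV 4.12 (cv2) and the standard library are available. Lean on these libraries where they do the work, as an engineer would, in place of code of your own. Each camera call takes 0.05 s, during which the arm holds its last target.

## Working session

There is one attempt and no reset: what is moved stays moved. The work goes in short steps, Python scripts to look and compute and a shell command to move; the robot and the scene stay as the last step left them, time stands still between calls to the robot, and variables do not carry over. Pictures are saved under pics/ and viewed, and the job is handed in when it is done.

```bash
ls; mkdir -p pics; python3 - <<'E'
from workcell import get_obs, optics
import cv2
o=get_obs(); print({k:(v if not hasattr(v,'round') else v) for k,v in o.items()})
for n in ("side","top"):
    p,d=optics.camera(n); cv2.imwrite(f"pics/{n}0.png",p[:,:,::-1]); 
    import numpy as np; np.savez(f"pics/{n}0.npz",p=p,d=d); print(n,optics.camera_info(n))
E
```

```text
pics
{'clock': 0.0, 'joint_pos': array([ 1.25098503e+00,  2.41404610e-01,  3.71752325e-03,  1.33516421e+00,
       -1.09977657e-05,  1.57076463e+00]), 'joint_vel': array([-0.00157323, -0.00152509,  0.00121733,  0.00027599,  0.00032476,
       -0.00108708]), 'tau': array([ 1.75114028e-04, -3.72319257e+01,  2.52406436e+01,  1.66529400e-02,
        5.05608944e-05, -5.88987120e-06]), 'eef_pos': array([0.1570105 , 0.47408404, 0.24441452]), 'tool_rot': array([ 8.10665140e-01,  5.85509159e-01, -8.29745859e-04,  6.06033339e-04]), 'ft_force': array([-1.33699619, -0.22744041, -0.74928807]), 'ft_torque': array([0.00765813, 0.02459013, 0.00715989]), 'grip_width': 0.08528359605601041}
side {'vfov': 49.729063486761106, 'cx': 281.1391777539471, 'cy': 214.87029256336757, 'k1': -0.10309153950186802, 'R': array([[-0.97638835, -0.21556314,  0.01408252],
       [-0.18002702,  0.77593154, -0.60458292],
       [ 0.11939872, -0.59284296, -0.79641771]]), 't': array([0.53786403, 0.2264994 , 0.99433042])}
top {'vfov': 57.48428688141047, 'cx': 279.9370593646461, 'cy': 207.9273030087208, 'k1': -0.09914902373501824, 'R': array([[-0.00944748, -0.99995056,  0.00310266],
       [-0.98839854,  0.00886788, -0.15162348],
       [ 0.15158847, -0.00449913, -0.98843345]]), 't': array([-0.08580599,  0.58847616,  0.93566683])}
```

View pics/side0.png

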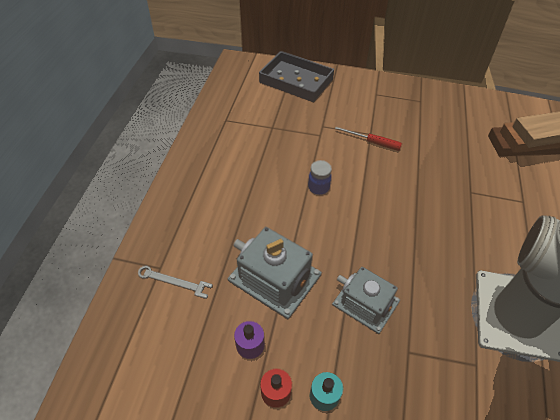

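View pics/top0.png

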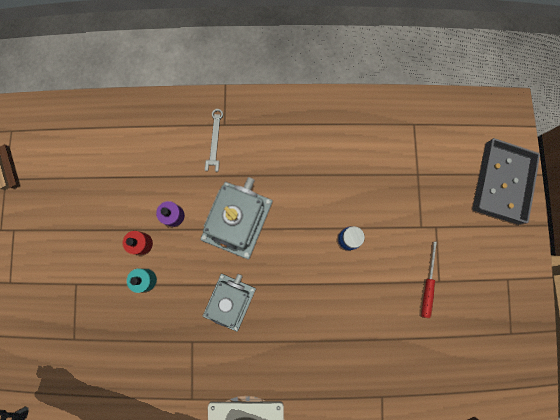

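The side view shows the large gearbox with its brass wing at about (274,247) and the red cap at (276,387). In the top view the wing is at (231,213) and the red cap at (137,243). Next I'll measure both.

```bash
cat > h.py <<'E'
import numpy as np, cv2
from workcell import get_obs, optics
def K(n):
    c=optics.camera_info(n); f=210/np.tan(np.radians(c['vfov']/2)); return c,f
def ray(n,u,v):
    c,f=K(n); xd=np.array([(u-c['cx'])/f,(v-c['cy'])/f]); x=xd.copy()
    for _ in range(20): x=xd/(1+c['k1']*(x@x))
    return -c['R'].T@c['t'], c['R'].T@np.array([x[0],x[1],1])
def onz(n,u,v,z):
    o,d=ray(n,u,v); return o+d*(z-o[2])/d[2]
def cloud(n,d,m):
    o,_=ray(n,0,0); v,u=np.nonzero(m&(d>0)); return np.array([o+ray(n,a,b)[1]*d[b,a] for a,b in zip(u,v)]),u,v
def proj(n,X):
    c,f=K(n); p=c['R']@X+c['t']; s=p[:2]/p[2]; s=s*(1+c['k1']*(s@s)); return s*f+[c['cx'],c['cy']]
def tri(a,b):
    (o1,d1),(o2,d2)=ray(*a),ray(*b); A=np.c_[d1,-d2]; s=np.linalg.lstsq(A,o2-o1,rcond=None)[0]
    p,q=o1+d1*s[0],o2+d2*s[1]; return (p+q)/2,np.linalg.norm(p-q)
def masks(p):
    h=cv2.cvtColor(p,cv2.COLOR_RGB2HSV); H,S,V=[h[:,:,i].astype(int) for i in range(3)]
    return H,S,V
E
python3 - <<'E'
from h import *
for n,(wu,wv),(ru,rv) in (("side",(274,247),(276,387)),("top",(231,213),(137,243))):
    z=np.load(f"pics/{n}0.npz"); p,d=z['p'],z['d']; H,S,V=masks(p)
    yy,xx=np.mgrid[:420,:560]
    print(n)
    m=(H>12)&(H<35)&(S>110)&(V>90)&(np.hypot(xx-wu,yy-wv)<16)
    P,u,v=cloud(n,d,m); print('wing',len(P),u.mean(),v.mean(),P.mean(0),np.percentile(P,[5,50,95],axis=0).round(4).tolist())
    t=P[P[:,2]>np.percentile(P[:,2],95)-0.006]; c,(w,h),a=cv2.minAreaRect((t[:,:2]*1000).astype(np.float32)); print(' rect',c,w,h,a,len(t))
    C=np.cov(t[:,:2].T); e,E=np.linalg.eigh(C); print(' axis deg',np.degrees(np.arctan2(E[1,1],E[0,1])),np.sqrt(e))
    m=((H<8)|(H>172))&(S>120)&(np.hypot(xx-ru,yy-rv)<25)
    P,u,v=cloud(n,d,m); t=P[(P[:,2]>0.05)&(P[:,2]<0.07)]; print('cap top',len(t),t.mean(0),cv2.minEnclosingCircle((t[:,:2]*1000).astype(np.float32)))
    m=(V<70)&(np.hypot(xx-ru,yy-rv)<22)
    P,u,v=cloud(n,d,m); t=P[P[:,2]>0.08]; print('knob top',len(t),t.mean(0) if len(t) else '',cv2.minEnclosingCircle((t[:,:2]*1000).astype(np.float32)) if len(t) else '')
    s=max(0,0); 
    for nm,(a,b) in (('w',(wu,wv)),('r',(ru,rv))):
        b0=min(b,380); cv2.imwrite(f"pics/{n}_{nm}.png",cv2.resize(p[b0-40:b0+40,a-50:a+50,::-1],None,fx=6,fy=6,interpolation=cv2.INTER_CUBIC))
    # gearbox face
    m=(S<60)&(np.hypot(xx-wu,yy-wv)<45); P,u,v=cloud(n,d,m); t=P[(abs(P[:,2]-.095)<.006)]; print('face',len(t),t[:,2].mean(),cv2.minAreaRect((t[:,:2]*1000).astype(np.float32)))
    t=P[(abs(P[:,2]-.109)<.004)]; print('boss',len(t),cv2.minEnclosingCircle((t[:,:2]*1000).astype(np.float32)))
E
```

```text
side
wing 118 275.6864406779661 245.45762711864407 [0.56073934 0.01530863 0.12127376] [[0.5493, -0.0996, -0.0007], [0.5598, 0.028, 0.1412], [0.5748, 0.0373, 0.1451]]
 rect (561.214599609375, 25.739168167114258) 33.31173324584961 8.553174018859863 42.65267562866211 67
 axis deg -138.72788726667122 [0.00256926 0.01013404]
cap top 660 [0.50000763 0.28207698 0.05773226] ((500.2073974609375, 279.8948059082031), 30.03865623474121)
knob top 80 [0.50021356 0.28102914 0.0869983 ] ((499.8118591308594, 280.74627685546875), 9.375539779663086)Traceback (most recent call last):
  File "<stdin>", line 18, in <module>
  File "h.py", line 12, in cloud
    o,_=ray(n,0,0); v,u=np.nonzero(m&(d>0)); return np.array([o+ray(n,a,b)[1]*d[b,a] for a,b in zip(u,v)]),u,v
                                                                ~~~^^^^^^^
  File "h.py", line 6, in ray
    c,f=K(n); xd=np.array([(u-c['cx'])/f,(v-c['cy'])/f]); x=xd.copy()
        ~^^^
  File "h.py", line 4, in K
    c=optics.camera_info(n); f=210/np.tan(np.radians(c['vfov']/2)); return c,f
ValueError: time passes only in moves, steps and waits
```

```bash
python3 -c "
import cv2,numpy as np
a=[cv2.imread(f'pics/{n}_{m}.png') for n in('side','top') for m in 'wr']
a=[cv2.resize(x,(400,300)) for x in a]
cv2.imwrite('pics/m0.png',np.vstack([np.hstack(a[:2]),np.hstack(a[2:])]))"
```

```text
[ WARN:0@0.040] global loadsave.cpp:275 findDecoder imread_('pics/top_w.png'): can't open/read file: check file path/integrity
[ WARN:0@0.040] global loadsave.cpp:275 findDecoder imread_('pics/top_r.png'): can't open/read file: check file path/integrity
Traceback (most recent call last):
cv2.error: OpenCV(4.12.0) /io/opencv/modules/imgproc/src/resize.cpp:4208: error: (-215:Assertion failed) !ssize.empty() in function 'resize'
```

camera_info has a call limit, so I'll cache it.

```bash
python3 - <<'E'
import pickle
from workcell import optics
pickle.dump({n:optics.camera_info(n) for n in("side","top")},open("cal.pkl","wb"))
s=open("h.py").read().replace("c=optics.camera_info(n);","c=CAL[n];").replace("def K","import pickle; CAL=pickle.load(open('cal.pkl','rb'))\ndef K",1)
open("h.py","w").write(s)
E
cat > meas.py <<'E'
from h import *
for n,(wu,wv),(ru,rv) in (("side",(274,247),(276,387)),("top",(231,213),(137,243))):
    z=np.load(f"pics/{n}0.npz"); p,d=z['p'],z['d']; H,S,V=masks(p)
    yy,xx=np.mgrid[:420,:560]
    print(n)
    m=(H>12)&(H<35)&(S>110)&(V>90)&(np.hypot(xx-wu,yy-wv)<14)
    P,u,v=cloud(n,d,m); t=P[P[:,2]>.136]
    print('wing',len(t),t.mean(0)); print(' rect',cv2.minAreaRect((t[:,:2]*1000).astype(np.float32)))
    C=np.cov(t[:,:2].T); e,E=np.linalg.eigh(C); print(' axis deg',np.degrees(np.arctan2(E[1,1],E[0,1])),np.sqrt(e))
    m=((H<8)|(H>172))&(S>120)&(np.hypot(xx-ru,yy-rv)<25)
    P,u,v=cloud(n,d,m); t=P[(P[:,2]>0.05)&(P[:,2]<0.07)]; print('cap top',len(t),t.mean(0),cv2.minEnclosingCircle((t[:,:2]*1000).astype(np.float32)))
    m=(V<70)&(np.hypot(xx-ru,yy-rv)<22)
    P,u,v=cloud(n,d,m); t=P[P[:,2]>0.08]; print('knob top',len(t),t.mean(0) if len(t) else '',cv2.minEnclosingCircle((t[:,:2]*1000).astype(np.float32)) if len(t) else '')
    for nm,(a,b) in (('w',(wu,wv)),('r',(ru,rv))):
        b0=min(b,380); cv2.imwrite(f"pics/{n}_{nm}.png",cv2.resize(p[b0-30:b0+30,a-40:a+40,::-1],(400,300),interpolation=cv2.INTER_CUBIC))
    m=(S<60)&(np.hypot(xx-wu,yy-wv)<45); P,u,v=cloud(n,d,m); t=P[(abs(P[:,2]-.095)<.006)]; print('face',len(t),t[:,2].mean(),cv2.minAreaRect((t[:,:2]*1000).astype(np.float32)))
    t=P[(abs(P[:,2]-.109)<.004)]; print('boss',len(t),cv2.minEnclosingCircle((t[:,:2]*1000).astype(np.float32)))
a=[cv2.imread(f'pics/{n}_{m}.png') for n in('side','top') for m in 'wr']
cv2.imwrite('pics/m0.png',np.vstack([np.hstack(a[:2]),np.hstack(a[2:])]))
o=get_obs(); from scipy.spatial.transform import Rotation as R
print(R.from_quat(o['tool_rot']).as_matrix().round(3))
E
python3 meas.py
```

```text
side
wing 69 [0.56121507 0.0260892  0.14307936]
 rect ((561.214599609375, 25.739168167114258), (33.31173324584961, 8.553174018859863), 42.65267562866211)
 axis deg -139.05426936953776 [0.00256753 0.01020459]
cap top 660 [0.50000763 0.28207698 0.05773226] ((500.2073974609375, 279.8948059082031), 30.03865623474121)
knob top 80 [0.50021356 0.28102914 0.0869983 ] ((499.8118591308594, 280.74627685546875), 9.375539779663086)
face 2152 0.09472715509227321 ((560.731201171875, 25.535476684570312), (108.88075256347656, 129.17774963378906), 68.20978546142578)
boss 178 ((560.5950927734375, 25.113752365112305), 24.31848907470703)
top
wing 58 [0.56254198 0.02284865 0.14324477]
 rect ((562.994140625, 23.01131820678711), (32.87565612792969, 9.727828979492188), 44.588111877441406)
 axis deg -138.41851537061297 [0.0028411  0.00957162]
cap top 370 [0.50107225 0.27748168 0.05815977] ((500.947998046875, 280.5909118652344), 30.809131622314453)
knob top 51 [0.50161658 0.27734568 0.08832187] ((501.4015197753906, 278.0223693847656), 9.753422737121582)
face 1983 0.09494658071476449 ((564.1246337890625, 24.173141479492188), (108.63966369628906, 129.86790466308594), 67.77424621582031)
boss 160 ((563.5360717773438, 24.108028411865234), 23.995174407958984)
[[ 0.314  0.949 -0.001]
 [ 0.949 -0.314 -0.002]
 [-0.002  0.    -1.   ]]
```

View pics/m0.png

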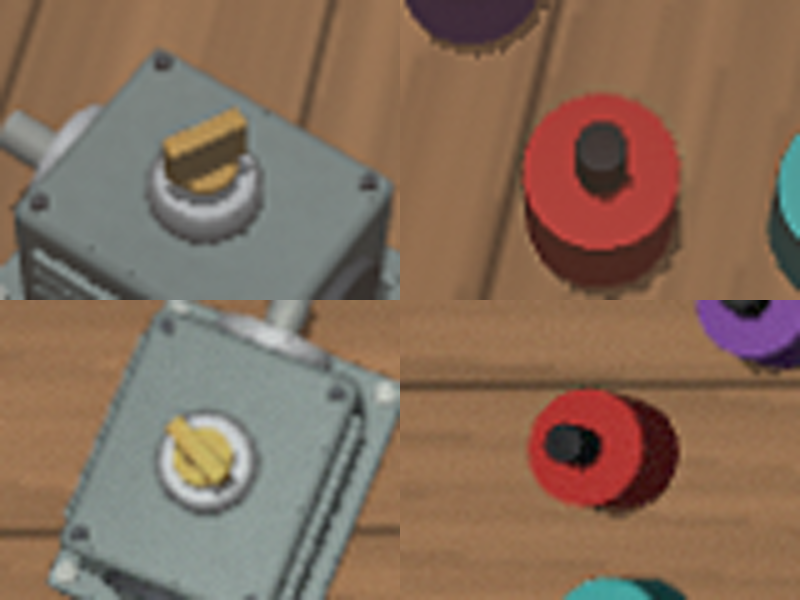

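```bash
cat > go.py <<'E'
import sys; from h import *; from scipy.spatial.transform import Rotation as R
# usage go.py x y z yaw_deg
o=get_obs(); M=R.from_quat(o['tool_rot']).as_matrix()
y=np.degrees(np.arctan2(M[1,0],M[0,0]))
print('clock',o['clock'].__round__(3),'pos',o['eef_pos'].round(4),'yaw',y.round(2),'tilt',M[:,2].round(4),'w',round(o['grip_width'],4),'F',o['ft_force'].round(2),'T',o['ft_torque'].round(3),'tau6',o['tau'][5].round(3),'q',o['joint_pos'].round(3))
if len(sys.argv)>1:
    x=np.array([float(a) for a in sys.argv[1:5]]); print('d cm',(M.T@(x[:3]-o['eef_pos'])*100).round(2),'roll',((y-x[3]+180)%360-180).round(2))
E
python3 -m inch '[[[8.5,-5,9,0,-10],[8.5,-10,18,0,-20],[8.5,-15,27,0,-30],[8.5,-20,36,0,-40],[8.5,-25,44,0,-50]]]'; python3 go.py 0.562 0.0247 0.2 132
```

```text
clock: 0.72
eef_pos: [0.3428, 0.273, 0.2446]
tool_rot: [0.516, 0.856, -0.001, 0.0]
ft_force: [0.8, 0.4, 0.0]
grip_width: 0.0848
clock 0.725 pos [0.3428 0.273  0.2446] yaw 117.84 tilt [-9.e-04 -2.e-03 -1.e+00] w 0.0848 F [0.81 0.38 0.01] T [ 0.042 -0.07   0.034] tau6 1.811 q [ 6.730e-01  1.200e-01 -1.450e-01  1.307e+00 -1.000e-03  1.870e-01]
d cm [-32.19   7.8    4.49] roll -14.16
```

```bash
python3 -m inch '[[[8.5,-6,1.5,0.5,-5],[8.5,-12,3,1.5,-10],[8.5,-18,4.5,2.5,-14.2],[8.5,-24,6,3.5,-14.2],[8.5,-30,7.3,4.5,-14.2]]]'; python3 -m inch '[[[8.5,0,0,0,0],[8.5,0,0,0,0],[8.5,0,0,0,0],[8.5,0,0,0,0],[8.5,0,0,0,0]]]';  python3 go.py 0.562 0.0247 0.13 132
```

```text
clock: 1.35
eef_pos: [0.5475, 0.041, 0.1994]
tool_rot: [0.406, 0.914, -0.001, -0.0]
ft_force: [1.2, 0.5, -0.1]
grip_width: 0.0844
clock: 1.98
eef_pos: [0.5473, 0.042, 0.1999]
tool_rot: [0.406, 0.914, -0.001, 0.0]
ft_force: [0.4, -0.3, 0.3]
grip_width: 0.0852
clock 1.975 pos [0.5473 0.042  0.1999] yaw 132.13 tilt [-5.0e-04 -1.7e-03 -1.0e+00] w 0.0852 F [ 0.45 -0.26  0.27] T [ 0.031 -0.009  0.057] tau6 0.001 q [ 0.077  0.36   0.051  1.262 -0.002 -0.658]
d cm [-2.26 -0.06  6.99] roll 0.13
```

```bash
python3 -m inch '[[[4,-1.2,0,0,0],[4,-2.26,-0.06,0,0.1],[4,-2.26,-0.06,2,0.1],[4,-2.26,-0.06,3,0.1],[4,-2.26,-0.06,4,0.1]]]'; python3 go.py 0.562 0.0247 0.13 132; python3 - <<'E'
from h import *
p,d=optics.camera("side"); cv2.imwrite("pics/s1.png",cv2.resize(p[190:290,210:340,::-1],(780,600),interpolation=cv2.INTER_CUBIC))
E
```

```text
clock: 2.6
eef_pos: [0.5621, 0.0244, 0.1593]
tool_rot: [0.407, 0.914, -0.001, -0.0]
ft_force: [0.0, 0.3, -0.3]
grip_width: 0.0398
clock 2.6 pos [0.5621 0.0244 0.1593] yaw 132.0 tilt [-0.001  -0.0017 -1.    ] w 0.0398 F [ 0.    0.33 -0.3 ] T [-0.003  0.04   0.019] tau6 -0.001 q [ 0.044  0.414  0.021  1.18  -0.002 -0.689]
d cm [0.03 0.02 2.93] roll 0.0
```

View pics/s1.png

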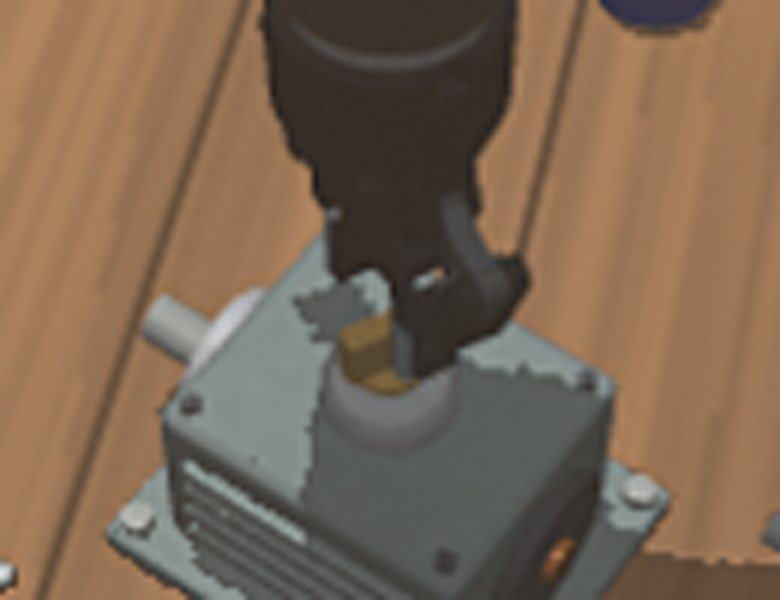

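The wing sits between the open fingers, so I'll descend and close.

```bash
python3 -m inch '[[[4,0,0,1.5,0],[4,0,0,2.9,0],[3,0,0,2.9,0],[2,0,0,2.9,0],[1.5,0,0,2.9,0]]]'; python3 go.py;  python3 -m inch '[[[1,0,0,0,0],[0.5,0,0,0,0],[0,0,0,0,0],[0,0,0,0,0],[0,0,0,0,0]]]'; python3 go.py 0.562 0.0247 0.13 132
```

```text
clock: 3.28
eef_pos: [0.5616, 0.0229, 0.1282]
tool_rot: [0.407, 0.913, -0.003, -0.0]
ft_force: [2.2, -4.8, -5.5]
grip_width: 0.0244
clock 3.275 pos [0.5616 0.0229 0.1282] yaw 131.95 tilt [-0.003  -0.0048 -1.    ] w 0.0244 F [ 2.15 -4.77 -5.51] T [-0.85  -0.588  0.   ] tau6 -0.02 q [ 0.043  0.439 -0.025  1.11  -0.005 -0.689]
clock: 3.9
eef_pos: [0.5616, 0.0229, 0.1281]
tool_rot: [0.407, 0.913, -0.003, -0.0]
ft_force: [1.5, -2.8, -3.7]
grip_width: 0.0248
clock 3.9 pos [0.5616 0.0229 0.1281] yaw 131.95 tilt [-0.0029 -0.0051 -1.    ] w 0.0248 F [ 1.47 -2.8  -3.69] T [-0.318 -0.302 -0.02 ] tau6 -0.017 q [ 0.043  0.439 -0.025  1.109 -0.005 -0.689]
d cm [ 0.11  0.15 -0.19] roll -0.05
```

The fingers stopped at 25 mm, so they are gripping the plug's round collar below the wing. I'll open, rise and grip higher.

```bash
python3 -m inch '[[[3.5,0,0,0,0],[4,0,0,0,0],[4,0,0,-0.5,0],[4,0,0,-1,0],[4,0,0,-1,0]]]'; python3 go.py 0.562 0.0247 0.137 132; python3 - <<'E'
from h import *
p,d=optics.camera("side"); cv2.imwrite("pics/s2.png",cv2.resize(p[190:290,210:340,::-1],(780,600),interpolation=cv2.INTER_CUBIC))
E
```

```text
clock: 4.53
eef_pos: [0.5622, 0.023, 0.139]
tool_rot: [0.407, 0.913, -0.002, 0.0]
ft_force: [0.0, -0.0, 0.2]
grip_width: 0.0401
clock 4.525 pos [0.5622 0.023  0.139 ] yaw 131.95 tilt [-0.0012 -0.0049 -1.    ] w 0.0401 F [ 0.01 -0.04  0.16] T [ 0.018 -0.008 -0.005] tau6 0.0 q [ 0.043  0.43  -0.009  1.133 -0.005 -0.689]
d cm [0.14 0.1  0.2 ] roll -0.05
```

View pics/s2.png

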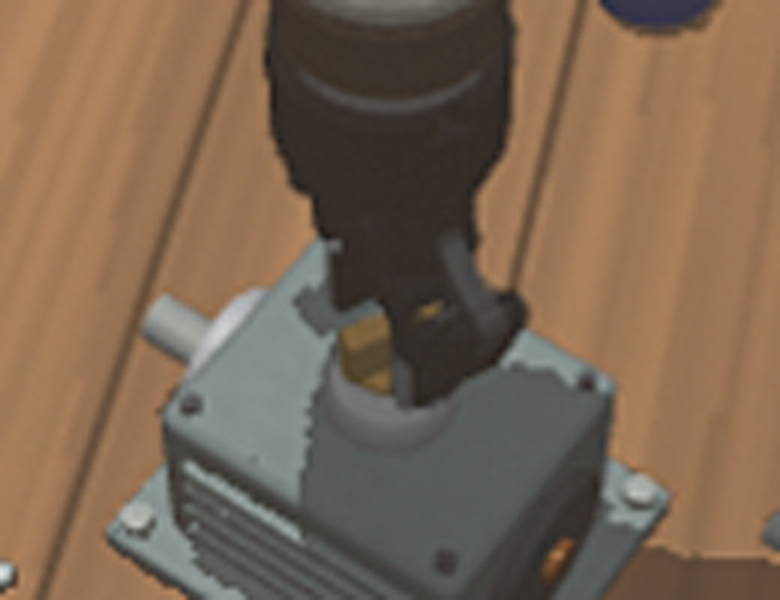

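```bash
python3 -m inch '[[[4,0.1,0.1,0.1,0],[3,0.1,0.1,0.1,0],[2,0.1,0.1,0.1,0],[1.2,0.1,0.1,0.1,0],[0.5,0.1,0.1,0.1,0]]]'; python3 go.py;  python3 -m inch '[[[0.5,0,0,0,0],[0.5,0,0,0,0],[0.5,0,0,0,0],[0.5,0,0,0,0],[0.5,0,0,0,0]]]'; python3 go.py 0.562 0.0247 0.138 132
```

```text
clock: 5.2
eef_pos: [0.5625, 0.0238, 0.1378]
tool_rot: [0.407, 0.913, -0.003, 0.001]
ft_force: [1.9, -1.1, -0.7]
grip_width: 0.0082
clock 5.2 pos [0.5625 0.0238 0.1378] yaw 131.92 tilt [-8.0e-04 -6.1e-03 -1.0e+00] w 0.0082 F [ 1.87 -1.09 -0.71] T [-0.391 -0.325 -0.002] tau6 -0.01 q [ 0.045  0.431 -0.011  1.13  -0.006 -0.686]
clock: 5.82
eef_pos: [0.5626, 0.0237, 0.1378]
tool_rot: [0.407, 0.913, -0.003, 0.001]
ft_force: [1.3, -2.3, -1.6]
grip_width: 0.0085
clock 5.825 pos [0.5626 0.0237 0.1378] yaw 131.92 tilt [-7.0e-04 -6.2e-03 -1.0e+00] w 0.0085 F [ 1.3  -2.29 -1.63] T [-0.189 -0.113 -0.079] tau6 -0.01 q [ 0.045  0.431 -0.011  1.13  -0.006 -0.686]
d cm [ 0.11  0.02 -0.02] roll -0.08
```

```bash
python3 -m inch '[[[0.5,0,0,0.01,6],[0.5,0,0,0.02,12],[0.5,0,0,0.03,18],[0.5,0,0,0.04,24],[0.5,0,0,0.04,24]]]'; python3 go.py 0.562 0.0247 0.138 132;python3 -m inch '[[[0.5,0,0,0.01,5],[0.5,0,0,0.02,10],[0.5,0,0,0.02,15],[0.5,0,0,0.03,20],[0.5,0,0,0.03,20]]]'; python3 go.py
```

```text
clock: 6.45
eef_pos: [0.5626, 0.0237, 0.1374]
tool_rot: [0.588, 0.809, -0.003, 0.002]
ft_force: [1.3, -1.7, -0.5]
grip_width: 0.0083
clock 6.45 pos [0.5626 0.0237 0.1374] yaw 107.99 tilt [-6.0e-04 -6.3e-03 -1.0e+00] w 0.0083 F [ 1.34 -1.74 -0.51] T [-0.138 -0.162 -0.003] tau6 0.225 q [ 0.045  0.432 -0.011  1.129 -0.006 -0.269]
d cm [ 0.11 -0.03 -0.07] roll -24.01
clock: 7.08
eef_pos: [0.5627, 0.0236, 0.137]
tool_rot: [0.719, 0.695, -0.002, 0.002]
ft_force: [1.9, -1.9, -1.1]
grip_width: 0.0085
clock 7.075 pos [0.5627 0.0236 0.137 ] yaw 88.13 tilt [-5.0e-04 -6.5e-03 -1.0e+00] w 0.0085 F [ 1.91 -1.89 -1.05] T [-0.218 -0.246  0.009] tau6 0.187 q [ 0.045  0.432 -0.012  1.128 -0.006  0.078]
```

```bash
cat > avg.py <<'E'
from h import *
r=[];t=[]
o=get_obs(); r.append(o['ft_torque'][2]); t.append(o['tau'][5])
for i in range(6):
    optics.camera("top"); o=get_obs(); r.append(o['ft_torque'][2]); t.append(o['tau'][5])
print('mz',np.mean(r).round(4),'sd',np.std(r).round(3),'tau6',np.round(t,3), 'w',o['grip_width'], 'clk',o['clock'])
E
python3 avg.py
python3 -m inch '[[[0.5,0,0,0.01,5],[0.5,0,0,0.02,10],[0.5,0,0,0.02,15],[0.5,0,0,0.03,20],[0.5,0,0,0.03,20]]]'; python3 avg.py; python3 go.py
```

```text
mz 0.0393 sd 0.033 tau6 [0.187 0.052 0.016 0.01  0.011 0.013 0.016] w 0.008547997501814786 clk 7.375
clock: 8.0
eef_pos: [0.5627, 0.0235, 0.1367]
tool_rot: [0.828, 0.56, -0.002, 0.003]
ft_force: [1.2, -2.7, -1.0]
grip_width: 0.0085
mz 0.0115 sd 0.027 tau6 [0.192 0.057 0.02  0.012 0.012 0.014 0.016] w 0.008269535701462962 clk 8.3
clock 8.3 pos [0.5627 0.0235 0.1367] yaw 68.06 tilt [-6.0e-04 -6.7e-03 -1.0e+00] w 0.0083 F [ 0.64 -2.72 -1.87] T [-0.376 -0.286 -0.027] tau6 0.016 q [ 0.045  0.432 -0.012  1.127 -0.007  0.428]
```

```bash
python3 -m inch '[[[0.5,0,0,0.01,5],[0.5,0,0,0.02,10],[0.5,0,0,0.02,15],[0.5,0,0,0.03,20],[0.5,0,0,0.03,20]]]'; python3 avg.py; python3 go.py
```

```text
clock: 8.93
eef_pos: [0.5626, 0.0234, 0.1363]
tool_rot: [0.913, 0.408, -0.002, 0.003]
ft_force: [1.6, -2.5, -1.9]
grip_width: 0.0083
mz 0.0084 sd 0.017 tau6 [0.193 0.058 0.021 0.013 0.013 0.014 0.016] w 0.008690479380806648 clk 9.225
clock 9.225 pos [0.5626 0.0234 0.1363] yaw 48.09 tilt [-7.0e-04 -6.9e-03 -1.0e+00] w 0.0087 F [ 1.6  -3.08 -1.34] T [-0.381 -0.25   0.033] tau6 0.016 q [ 0.045  0.433 -0.013  1.127 -0.007  0.776]
```

```bash
python3 -m inch '[[[0.5,0,0,0.01,5],[0.5,0,0,0.02,10],[0.5,0,0,0.02,15],[0.5,0,0,0.03,20],[0.5,0,0,0.03,20]]]'; python3 avg.py; python3 go.py
```

```text
clock: 9.85
eef_pos: [0.5626, 0.0233, 0.136]
tool_rot: [0.97, 0.243, -0.001, 0.003]
ft_force: [1.0, -3.7, -1.4]
grip_width: 0.0088
mz 0.0689 sd 0.02 tau6 [0.257 0.122 0.085 0.078 0.078 0.08  0.081] w 0.00866110659889129 clk 10.15
clock 10.15 pos [0.5625 0.0233 0.136 ] yaw 28.12 tilt [-9.e-04 -7.e-03 -1.e+00] w 0.0087 F [ 0.2  -3.62 -0.82] T [-0.405 -0.179  0.078] tau6 0.081 q [ 0.045  0.433 -0.013  1.126 -0.007  1.125]
```

```bash
python3 -m inch '[[[0.5,0,0,0.01,5],[0.5,0,0,0.02,10],[0.5,0,0,0.02,15],[0.5,0,0,0.03,20],[0.5,0,0,0.03,20]]]'; python3 avg.py; python3 go.py
```

```text
clock: 10.78
eef_pos: [0.5625, 0.0233, 0.1358]
tool_rot: [0.997, 0.072, -0.001, 0.004]
ft_force: [1.2, -3.7, -0.1]
grip_width: 0.0086
mz 0.2291 sd 0.032 tau6 [0.4   0.266 0.229 0.222 0.222 0.224 0.226] w 0.0082985784554511 clk 11.075
clock 11.075 pos [0.5625 0.0233 0.1358] yaw 8.16 tilt [-9.0e-04 -7.1e-03 -1.0e+00] w 0.0083 F [-0.41 -3.89 -0.43] T [-0.484 -0.002  0.218] tau6 0.226 q [ 0.045  0.433 -0.014  1.126 -0.007  1.473]
```

```bash
python3 -m inch '[[[0.5,0,0,0,3],[0.5,0,0,0.01,6],[0.5,0,0,0.01,9],[0.5,0,0,0.02,12],[0.5,0,0,0.02,14]]]'; python3 avg.py; python3 go.py
```

```text
clock: 11.7
eef_pos: [0.5624, 0.0233, 0.1357]
tool_rot: [0.999, -0.051, -0.0, 0.004]
ft_force: [-0.3, -3.7, 0.3]
grip_width: 0.0084
mz 0.388 sd 0.02 tau6 [0.195 0.465 0.512 0.424 0.395 0.388 0.387] w 0.008729609955718294 clk 12.0
clock 12.0 pos [0.5624 0.0233 0.1357] yaw -5.81 tilt [-0.001  -0.0071 -1.    ] w 0.0087 F [ 0.3  -4.08  1.83] T [-0.566  0.025  0.411] tau6 0.387 q [ 0.045  0.433 -0.014  1.125 -0.007  1.717]
```

Measured torque is 0.388 N m, inside the snug band of 0.27–0.42. I'll let go and rise.

```bash
python3 -m inch '[[[1.5,0,0,0,0],[3,0,0,0,0],[4,0,0,0,0],[4,0,0,-2,0],[4,0,0,-5,0]]]'; python3 go.py 0.5007 0.280 0.2 -15; 
```

```text
clock: 12.62
eef_pos: [0.5615, 0.0239, 0.1851]
tool_rot: [0.999, -0.051, -0.002, 0.003]
ft_force: [1.4, -0.3, 0.1]
grip_width: 0.0403
clock 12.625 pos [0.5615 0.0239 0.1851] yaw -5.81 tilt [-0.004  -0.0068 -1.    ] w 0.0403 F [ 1.39 -0.35  0.06] T [ 0.004 -0.061 -0.021] tau6 -0.003 q [ 0.046  0.398  0.067  1.244 -0.007  1.718]
d cm [ -8.65 -24.85  -1.64] roll 9.19
```

```bash
python3 -m inch '[[[4,0,-4,-1.5,0],[4,-2,-9,-3,0],[4,-4,-14,-4,0],[4,-6,-19,-5,0],[4,-8,-23,-5,0]]]'; python3 - <<'E'
from h import *
for n in ("side","top"):
    p,d=optics.camera(n); np.savez(f"pics/{n}3.npz",p=p,d=d); H,S,V=masks(p)
    wu,wv={"side":(274,249),"top":(231,213)}[n]; yy,xx=np.mgrid[:420,:560]
    m=(H>12)&(H<35)&(S>110)&(V>90)&(np.hypot(xx-wu,yy-wv)<14)
    P,u,v=cloud(n,d,m); t=P[P[:,2]>.132]; print(n,'wing',len(t),t.mean(0),cv2.minAreaRect((t[:,:2]*1000).astype(np.float32)))
    for nm,lo,hi in (('purple',125,160),('turq',82,98)):
        m=(H>lo)&(H<hi)&(S>90)&(xx<340); P,u,v=cloud(n,d,m); t=P[(P[:,2]>.05)&(P[:,2]<.07)]; print(nm,len(t), cv2.minEnclosingCircle((t[:,:2]*1000).astype(np.float32)) if len(t) else 0)
    cv2.imwrite(f"pics/{n}3.png",p[:,:,::-1])
p=cv2.imread("pics/top3.png"); q=cv2.imread("pics/side3.png")
cv2.imwrite("pics/m3.png",np.hstack([cv2.resize(p[170:290,100:260],(400,300),interpolation=2),cv2.resize(q[215:290,230:330],(400,300),interpolation=2)]))
E
python3 go.py 0.5007 0.280 0.2 -15
```

```text
clock: 13.25
eef_pos: [0.5052, 0.2636, 0.2348]
tool_rot: [0.999, -0.05, -0.001, 0.003]
ft_force: [0.7, 0.4, -0.0]
grip_width: 0.0398
clock 13.3 pos [0.5028 0.2682 0.2342] yaw -5.46 tilt [-0.0046 -0.0018 -1.    ] w 0.0401 F [-1.7   2.33 -0.34] T [ 0.129  0.027 -0.002] tau6 0.217 q [4.900e-01 3.890e-01 1.830e-01 1.370e+00 1.000e-03 2.156e+00]
d cm [-0.31 -1.17  3.42] roll 9.54Traceback (most recent call last):
  File "<stdin>", line 6, in <module>
IndexError: too many indices for array: array is 1-dimensional, but 2 were indexed
```

```bash
python3 - <<'E'
from h import *
for n in ("side","top"):
    p,d=optics.camera(n); np.savez(f"pics/{n}3.npz",p=p,d=d); H,S,V=masks(p)
    wu,wv={"side":(274,249),"top":(231,213)}[n]; yy,xx=np.mgrid[:420,:560]
    m=(H>12)&(H<35)&(S>110)&(V>60)&(np.hypot(xx-wu,yy-wv)<14)
    P,u,v=cloud(n,d,m); print(n,len(P))
    if len(P): t=P[P[:,2]>.132]; print(n,'wing',len(t),t.mean(0),cv2.minAreaRect((t[:,:2]*1000).astype(np.float32)))
    z0=np.load(f"pics/{n}0.npz"); d0=z0['d']; H,S,V=masks(z0['p'])
    for nm,lo,hi in (('purple',125,160),('turq',82,98)):
        m=(H>lo)&(H<hi)&(S>90)&(xx<340); P,u,v=cloud(n,d0,m); t=P[(P[:,2]>.05)&(P[:,2]<.07)] if len(P) else []; print(nm,len(t), cv2.minEnclosingCircle((t[:,:2]*1000).astype(np.float32)) if len(t) else 0)
    cv2.imwrite(f"pics/{n}3.png",p[:,:,::-1])
p=cv2.imread("pics/top3.png"); q=cv2.imread("pics/side3.png")
cv2.imwrite("pics/m3.png",np.hstack([cv2.resize(p[170:290,100:260],(400,300),interpolation=2),cv2.resize(q,(400,300),interpolation=2)]))
E
```

```text
side 0
purple 507 ((574.9165649414062, 195.24502563476562), 29.7695255279541)
turq 590 ((405.0685119628906, 265.59136962890625), 29.853099822998047)
top 112
top wing 61 [0.56298475 0.02418475 0.14066163] ((563.9457397460938, 24.39371681213379), (10.002674102783203, 32.60955047607422), 2.804973602294922)
purple 345 ((505.21337890625, 219.78445434570312), 104.43800354003906)
turq 373 ((407.1956481933594, 263.98358154296875), 30.376890182495117)
```

View pics/m3.png

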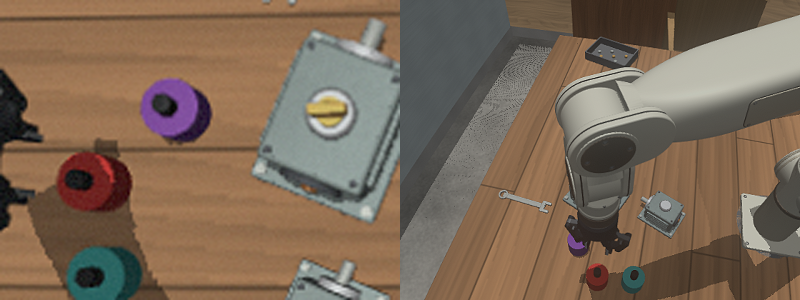

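```bash
cat > wing.py <<'E'
from h import *
def ang(p,d,n,up=6):
    wu,wv={"side":(274,249),"top":(231,213)}[n]
    H,S,V=masks(p); yy,xx=np.mgrid[:420,:560]
    m=(H>12)&(H<35)&(S>110)&(V>60)&(np.hypot(xx-wu,yy-wv)<14)
    P,u,v=cloud(n,d,m); 
    zt=np.percentile(P[:,2],80)
    out=[]
    for b in (.003,.006,.01):
        k=P[:,2]>zt-b; Q=np.array([onz(n,a,c,zt) for a,c in zip(u[k],v[k])])[:,:2]
        e,E=np.linalg.eigh(np.cov(Q.T)); out.append((k.sum(),round(np.degrees(np.arctan2(E[1,1],E[0,1]))%180,1)))
    return out,zt,Q.mean(0).round(4)
if __name__=="__main__":
    for n,i in (("top",0),("top",3),("side",0)):
        z=np.load(f"pics/{n}{i}.npz"); print(n,i,ang(z['p'],z['d'],n))
E
python3 wing.py
```

```text
top 0 ([(np.int64(55), np.float64(41.5)), (np.int64(58), np.float64(41.4)), (np.int64(59), np.float64(41.9))], np.float64(0.14371361903696936), array([0.5623, 0.0226]))
top 3 ([(np.int64(56), np.float64(92.4)), (np.int64(57), np.float64(92.7)), (np.int64(62), np.float64(95.3))], np.float64(0.14151932160685954), array([0.5628, 0.0241]))
side 0 ([(np.int64(62), np.float64(41.9)), (np.int64(68), np.float64(41.1)), (np.int64(70), np.float64(41.4))], np.float64(0.14385438616318946), array([0.561 , 0.0266]))
```

Spring-back is about 8.5–11°, which implies roughly 0.29–0.39 N m. That agrees with the measured torque, so the plug is snug. Next is the cap.

```bash
python3 go.py 0.5007 0.280 0.079 -5.5; python3 -m inch '[[[4,-0.1,-0.4,0,0],[4,-0.1,-0.4,0,0],[4,-0.1,-0.4,3,0],[4,-0.1,-0.4,7,0],[4,-0.1,-0.4,11,0]]]'; python3 go.py 0.5007 0.280 0.079 -5.5; python3 - <<'E'
from h import *
a=[]
for n in ("side","top"):
    p,d=optics.camera(n); H,S,V=masks(p); a.append(p[:,:,::-1])
cv2.imwrite("pics/m4.png",np.hstack([cv2.resize(a[0][330:420,220:340],(400,300),interpolation=2),cv2.resize(a[1][200:290,80:200],(400,300),interpolation=2)]))
E
```

```text
clock 13.4 pos [0.5045 0.2633 0.2337] yaw -5.56 tilt [-0.004  -0.0065 -1.    ] w 0.04 F [-0.19 -0.82 -0.35] T [-0.01   0.038  0.027] tau6 0.066 q [ 0.483  0.389  0.182  1.37  -0.004  2.151]
d cm [-0.48 -1.73 15.46] roll -0.06
clock: 14.02
eef_pos: [0.5041, 0.2656, 0.1229]
tool_rot: [0.999, -0.05, -0.001, 0.003]
ft_force: [-0.0, 0.5, -0.3]
grip_width: 0.04
clock 14.025 pos [0.5041 0.2656 0.1229] yaw -5.69 tilt [-0.0031 -0.0061 -1.    ] w 0.04 F [-0.03  0.5  -0.31] T [-0.003  0.029  0.008] tau6 0.002 q [ 0.487  0.46  -0.007  1.109 -0.004  2.157]
d cm [-0.48 -1.43  4.38] roll -0.19
```

View pics/m4.png

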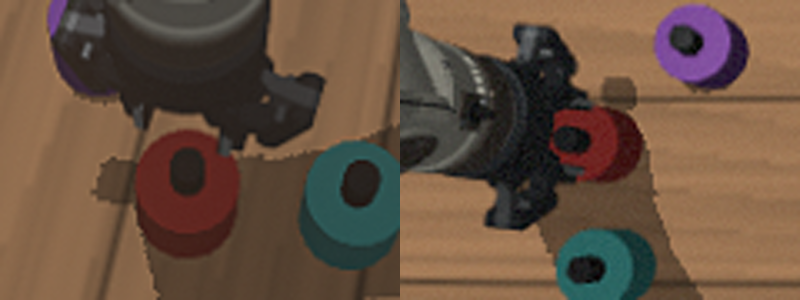

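```bash
python3 -m inch '[[[4,-0.5,-1.45,0,0],[4,-0.5,-1.45,0,0],[4,-0.5,-1.45,0.5,0],[4,-0.5,-1.45,1,0],[4,-0.5,-1.45,1,0]]]'; python3 go.py 0.5007 0.280 0.079 -5.5; python3 - <<'E'
from h import *
a=[]
for n in ("side","top"):
    p,d=optics.camera(n); H,S,V=masks(p); a.append(p[:,:,::-1])
cv2.imwrite("pics/m5.png",np.hstack([cv2.resize(a[0][330:420,220:340],(400,300),interpolation=2),cv2.resize(a[1][200:290,80:200],(400,300),interpolation=2)]))
E
```

```text
clock: 14.75
eef_pos: [0.4965, 0.2783, 0.1085]
tool_rot: [0.999, -0.05, -0.007, 0.006]
ft_force: [0.6, -0.5, -0.0]
grip_width: 0.0398
clock 14.75 pos [0.4965 0.2783 0.1085] yaw -5.69 tilt [-0.0137 -0.0118 -0.9998] w 0.0398 F [ 0.64 -0.54 -0.  ] T [-0.013  0.002 -0.023] tau6 -0.0 q [ 0.513  0.48  -0.015  1.094 -0.004  2.183]
d cm [ 0.43 -0.25  2.94] roll -0.19
```

View pics/m5.png

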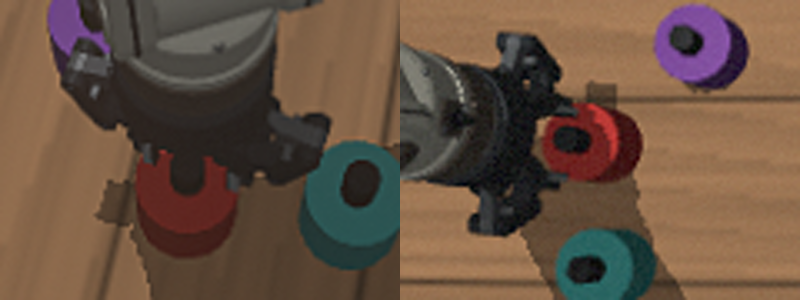

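```bash
python3 -m inch '[[[4,0.4,-0.2,0,0],[4,0.4,-0.2,0,0],[4,0.4,-0.2,1,0],[4,0.4,-0.2,2,0],[4,0.4,-0.2,2.9,0]]]'; python3 go.py 0.5007 0.280 0.079 -5.5; python3 - <<'E'
from h import *
a=[]
for n in ("side","top"):
    p,d=optics.camera(n); H,S,V=masks(p); a.append(p[:,:,::-1])
cv2.imwrite("pics/m6.png",np.hstack([cv2.resize(a[0][330:420,220:340],(400,300),interpolation=2),cv2.resize(a[1][200:290,80:200],(400,300),interpolation=2)]))
E
```

```text
clock: 15.48
eef_pos: [0.5001, 0.2794, 0.0785]
tool_rot: [0.999, -0.05, -0.007, 0.006]
ft_force: [0.2, -0.1, -0.2]
grip_width: 0.0398
clock 15.475 pos [0.5001 0.2794 0.0785] yaw -5.69 tilt [-0.0143 -0.0121 -0.9998] w 0.0398 F [ 0.16 -0.12 -0.16] T [ 0.011 -0.051  0.036] tau6 0.0 q [ 0.511  0.517 -0.041  1.032 -0.004  2.181]
d cm [ 0.05 -0.06 -0.05] roll -0.19
```

View pics/m6.png

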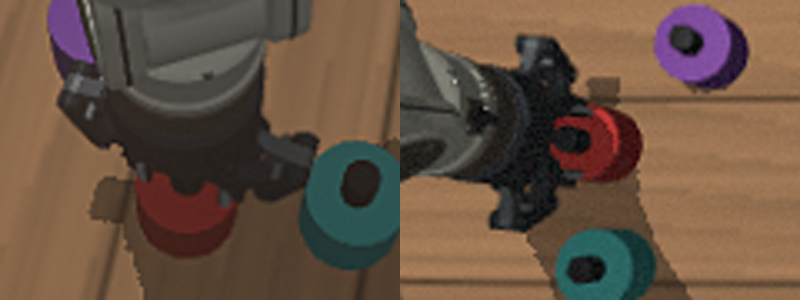

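The knob is between the fingers, so I'll close.

```bash
python3 -m inch '[[[3,0,0,0,0],[2,0,0,0,0],[1.5,0,0,0,0],[1.5,0,0,0,0],[1.5,0,0,0,0]]]'; python3 go.py; python3 -m inch '[[[1.5,0,0,-3,0],[1.5,0,0,-7,0],[1.5,0,0,-11,0],[1.5,0,0,-15,0],[1.5,0,0,-18,0]]]'; python3 go.py 0.5623 0.0242 0.255 -5.7
```

```text
clock: 16.2
eef_pos: [0.4997, 0.2792, 0.0783]
tool_rot: [0.999, -0.05, -0.007, 0.007]
ft_force: [0.6, 0.2, 1.0]
grip_width: 0.0182
clock 16.2 pos [0.4997 0.2792 0.0783] yaw -5.69 tilt [-0.0154 -0.0127 -0.9998] w 0.0182 F [0.55 0.25 1.03] T [ 0.002 -0.08  -0.02 ] tau6 -0.001 q [ 0.511  0.517 -0.041  1.033 -0.004  2.181]
clock: 16.82
eef_pos: [0.5026, 0.2816, 0.26]
tool_rot: [0.999, -0.05, -0.007, 0.006]
ft_force: [0.3, -0.5, -1.1]
grip_width: 0.0181
clock 16.825 pos [0.5026 0.2816 0.26  ] yaw -5.69 tilt [-0.0143 -0.0121 -0.9998] w 0.0181 F [ 0.35 -0.46 -1.13] T [ 0.048 -0.045  0.027] tau6 -0.001 q [ 0.512  0.405  0.273  1.458 -0.004  2.182]
d cm [ 8.5  25.01  0.72] roll 0.01
```

```bash
python3 -m inch '[[[1.5,1.5,4,0,0],[1.5,3,8,0,0],[1.5,4.5,12,0,0],[1.5,6,16,0,0],[1.5,7,19.5,0,0]]]'; python3 -m inch '[[[1.5,0.5,2,0,0],[1.5,1,4,0,0],[1.5,1.4,5,0,0],[1.5,1.4,5,0,0],[1.5,1.4,5,0,0]]]'; python3 go.py 0.5623 0.0242 0.24 -5.7
```

```text
clock: 17.45
eef_pos: [0.553, 0.079, 0.2612]
tool_rot: [0.999, -0.05, -0.007, 0.006]
ft_force: [-0.0, -0.2, -2.0]
grip_width: 0.0178
clock: 18.08
eef_pos: [0.5619, 0.0286, 0.2617]
tool_rot: [0.999, -0.049, -0.007, 0.006]
ft_force: [-0.4, -0.1, -2.1]
grip_width: 0.0182
clock 18.075 pos [0.5619 0.0286 0.2617] yaw -5.67 tilt [-0.0153 -0.0118 -0.9998] w 0.0182 F [-0.41 -0.12 -2.14] T [ 0.024 -0.045  0.005] tau6 -0.0 q [ 0.057  0.374  0.232  1.445 -0.011  1.726]
d cm [0.12 0.41 2.17] roll 0.03
```

```bash
python3 -m inch '[[[1.5,0.1,0.4,0,0],[1.5,0.1,0.4,0.5,0],[1.5,0.1,0.4,1,0],[1.5,0.1,0.4,1.5,0],[1.5,0.1,0.4,1.7,0]]]'; python3 go.py 0.5623 0.0242 0.24 -5.7;  python3 - <<'E'
from h import *
a=[]
for n in ("side","top"):
    p,d=optics.camera(n); H,S,V=masks(p); a.append(p[:,:,::-1]); np.savez(f"pics/{n}7.npz",p=p,d=d)
    m=((H<8)|(H>172))&(S>120); yy,xx=np.mgrid[:420,:560]; m&=(xx<350)
    P,u,v=cloud(n,d,m); print(n,len(P),P.min(0),P.max(0)); 
    k=P[:,2]>.1; P=P[k]
    t=P[P[:,2]>np.percentile(P[:,2],90)-.004]; print(len(t),cv2.minEnclosingCircle((t[:,:2]*1000).astype(np.float32)),t.mean(0))
cv2.imwrite("pics/m7.png",np.hstack([cv2.resize(a[0][150:300,170:370],(400,300),interpolation=2),cv2.resize(a[1][140:290,130:330],(400,300),interpolation=2)]))
E
```

```text
clock: 18.7
eef_pos: [0.5619, 0.0244, 0.2441]
tool_rot: [0.999, -0.049, -0.008, 0.006]
ft_force: [-0.2, -0.5, -1.5]
grip_width: 0.0179
clock 18.7 pos [0.5619 0.0244 0.2441] yaw -5.67 tilt [-0.0163 -0.0119 -0.9998] w 0.0179 F [-0.23 -0.47 -1.52] T [ 0.032 -0.053  0.021] tau6 0.0 q [ 0.049  0.38   0.195  1.403 -0.011  1.719]
d cm [0.05 0.01 0.41] roll 0.03
side 765 [0.40874982 0.00813735 0.08433588] [0.58953079 0.25997724 0.24214551]
329 ((560.120849609375, 27.235578536987305), 29.559293746948242) [0.55869802 0.03719987 0.22409942]
top 295 [ 0.50719267 -0.01741519  0.00417296] [0.77605329 0.69373798 0.67436193]
84 ((549.4574584960938, 7.090631008148193), 43.92282485961914) [0.55182824 0.00625635 0.27105868]
```

View pics/m7.png

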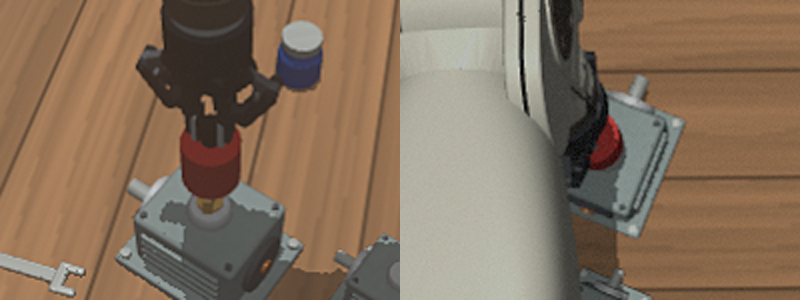

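```bash
python3 -m inch '[[[1.5,0.03,0.15,0.5,0],[1.5,0.03,0.15,1.5,0],[1.5,0.03,0.15,2.5,0],[1.5,0.03,0.15,3.5,0],[1.5,0.03,0.15,4.5,0]]]'; python3 go.py 0.5623 0.023 0.173 -5.7;  python3 - <<'E'
from h import *
a=[]
n="side"
p,d=optics.camera(n); H,S,V=masks(p)
m=((H<8)|(H>172))&(S>120); yy,xx=np.mgrid[:420,:560]; m&=(np.hypot(xx-274,yy-240)<40)
P,u,v=cloud(n,d,m); k=P[:,2]>.1; P=P[k]; zt=np.median(P[P[:,2]>np.percentile(P[:,2],70)][:,2])
t=P[P[:,2]>zt-.004]; print(zt,len(t),cv2.minEnclosingCircle((t[:,:2]*1000).astype(np.float32)),t.mean(0))
cv2.imwrite("pics/m8.png",cv2.resize(p[180:300,200:360,::-1],(800,600),interpolation=2))
E
```

```text
clock: 19.42
eef_pos: [0.5613, 0.0223, 0.1984]
tool_rot: [0.999, -0.049, -0.008, 0.006]
ft_force: [0.3, -0.6, -1.0]
grip_width: 0.018
clock 19.425 pos [0.5613 0.0223 0.1984] yaw -5.67 tilt [-0.0165 -0.0119 -0.9998] w 0.018 F [ 0.29 -0.59 -1.03] T [-0.062 -0.054  0.003] tau6 0.001 q [ 0.045  0.399  0.104  1.293 -0.011  1.715]
d cm [ 0.13 -0.12  2.54] roll 0.03
0.178908970662218 302 ((559.7073364257812, 25.147424697875977), 29.59425163269043) [0.55762797 0.03526668 0.1785104 ]
```

View pics/m8.png

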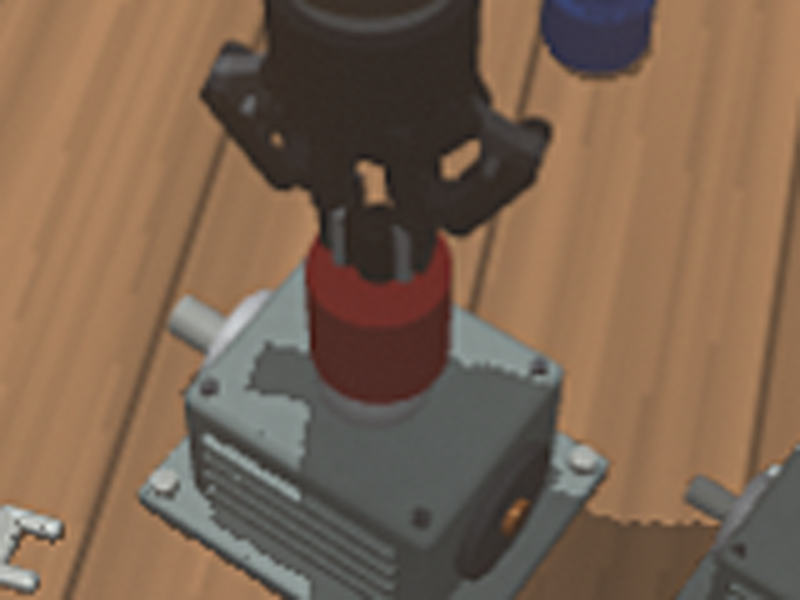

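The cap is centred to about 1 mm over the boss. I'll correct that and lower it.

```bash
python3 -m inch '[[[1.5,0.1,-0.03,0.3,0],[1.5,0.11,-0.04,0.8,0],[1.5,0.12,-0.05,1.3,0],[1.5,0.12,-0.05,1.7,0],[1.5,0.12,-0.05,1.9,0]]]'; python3 go.py 0.5623 0.023 0.173 -5.7
```

```text
clock: 20.1
eef_pos: [0.562, 0.0225, 0.1781]
tool_rot: [0.999, -0.049, -0.008, 0.006]
ft_force: [0.7, 1.0, -0.5]
grip_width: 0.0179
clock 20.1 pos [0.562  0.0225 0.1781] yaw -5.67 tilt [-0.0175 -0.0117 -0.9998] w 0.0179 F [ 0.75  1.   -0.45] T [ 0.107 -0.385 -0.018] tau6 -0.003 q [ 0.046  0.413  0.071  1.247 -0.011  1.715]
d cm [ 0.03 -0.06  0.51] roll 0.03
```

No contact force to speak of. Rim is about 5 mm above the housing and already around the boss.

```bash
python3 -m inch '[[[1.5,0.01,0,0.1,0],[1.5,0.01,0,0.2,0],[1.5,0.01,0,0.35,0],[1.5,0.01,0,0.5,0],[1.5,0.01,0,0.6,0]]]'; python3 go.py 0.5623 0.023 0.173 -5.7
```

```text
clock: 20.72
eef_pos: [0.5621, 0.0226, 0.1733]
tool_rot: [0.999, -0.049, -0.008, 0.006]
ft_force: [-2.2, 0.9, 9.6]
grip_width: 0.018
clock 20.725 pos [0.5621 0.0226 0.1733] yaw -5.66 tilt [-0.0165 -0.0113 -0.9998] w 0.018 F [-2.22  0.88  9.63] T [0.201 0.47  0.022] tau6 -0.014 q [ 0.046  0.416  0.062  1.234 -0.011  1.715]
d cm [ 0.02 -0.04  0.02] roll 0.04
```

The cap has seated at z = 0.173 as expected, with about 10 N of push. I'll release and retreat.

```bash
python3 -m inch '[[[2.5,0,0,0,0],[4,0,0,0,0],[4,0,0,0,0],[4,0,0,-2,0],[4,0,0,-5,0]]]'; python3 -m inch '[[[5,0,0,-4,0],[5,0,-4,-6,0],[5,0,-9,-7,0],[5,0,-14,-7,0],[5,0,-20,-7,0]]]'; python3 -m inch '[[[5,0,-5,0,0],[5,0,-10,0,0],[5,0,-15,0,0],[5,0,-15,0,0],[5,0,-15,0,0]]]'; python3 go.py; python3 - <<'E'
from h import *
a=[]
for n,(wu,wv) in (("side",(274,225)),("top",(231,213))):
    p,d=optics.camera(n); H,S,V=masks(p); a.append(p[:,:,::-1]); yy,xx=np.mgrid[:420,:560]
    m=((H<8)|(H>172))&(S>120)&(np.hypot(xx-wu,yy-wv)<40)
    P,u,v=cloud(n,d,m); print(n,len(P))
    if not len(P): continue
    t=P[P[:,2]>.145]; zt=np.median(t[:,2]); t=t[abs(t[:,2]-zt)<.004]; A=np.c_[t[:,:2],np.ones(len(t))]
    print('hood top z',zt,cv2.minEnclosingCircle((t[:,:2]*1000).astype(np.float32)),'slopes',np.linalg.lstsq(A,t[:,2],rcond=None)[0][:2])
    m=(V<75)&(np.hypot(xx-wu,yy-wv)<40); P,u,v=cloud(n,d,m); t=P[(P[:,2]>.176)&(P[:,2]<.2)]; print('knob',len(t),t.mean(0),np.percentile(t[:,2],[50,90]))
cv2.imwrite("pics/m9.png",np.hstack([cv2.resize(a[0],(400,300)),cv2.resize(a[1],(400,300))]))
E
```

```text
clock: 21.35
eef_pos: [0.562, 0.023, 0.2224]
tool_rot: [0.999, -0.049, -0.01, 0.006]
ft_force: [0.7, -0.7, 0.5]
grip_width: 0.04
clock: 21.98
eef_pos: [0.5833, 0.2238, 0.29]
tool_rot: [0.999, -0.05, -0.009, 0.006]
ft_force: [0.4, 0.1, -0.0]
grip_width: 0.05
clock: 22.6
eef_pos: [0.5982, 0.3728, 0.2871]
tool_rot: [0.999, -0.05, -0.01, 0.007]
ft_force: [0.1, -0.0, 0.6]
grip_width: 0.05
clock 22.6 pos [0.5982 0.3728 0.2871] yaw -5.73 tilt [-0.0203 -0.013  -0.9997] w 0.05 F [ 0.13 -0.    0.63] T [ 0.044 -0.034 -0.007] tau6 0.001 q [ 0.557  0.73   0.889  1.753 -0.     2.228]
side 0
top 516
hood top z 0.1532943681016593 ((561.9073486328125, 23.466327667236328), 29.212806701660156) slopes [-0.00214464  0.00040563]
knob 53 [0.56103803 0.0223426  0.18285248] [0.18338949 0.18513357]
```

View pics/m9.png

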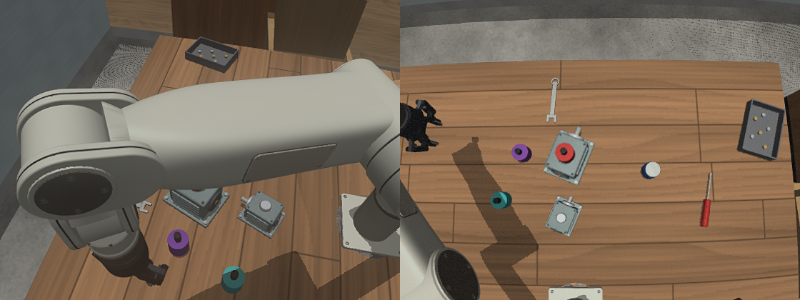

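The top view shows the cap on the boss: hood top at 0.153 m (the fitted height), level, and about 2 mm off the port centre. The arm is clear and everything else on the bench is undisturbed, so I'm handing in.

```bash
python3 -c "
from workcell import ticket; print(ticket.job_done())"
```

```text
the job is handed in; nothing more can be done
None
```

The plug is tightened to a measured 0.39 N m, and the red cap is fully down over it and released. I handed the job in at about 23 s.

- **Plug:** My first grip caught the round collar below the wing, so I opened, rose 10 mm and gripped the wing itself. I turned it about 138° clockwise in that one grip. The settled torque was 0.388 N m on both the wrist sensor and joint 6, within the 0.27–0.42 snug band but towards its upper end. The last step raised the torque faster than I expected: 0.16 N m over 14°, where I had planned for about 0.10. After release the wing sprang back roughly 8.5–11°, which implies 0.29–0.39 N m. I could not measure the seat force directly.
- **Cap:** I gripped it by the knob, lowered it over the boss to contact at about 10 N, and let go. The last top-camera check put the hood top at 0.153 m, exactly the fitted height. It was level within about 0.002 rad and about 2 mm off the port centre, against a limit of 6 mm.
- **Checks that disagreed or failed:** The two cameras differed by up to about 3 mm in position, so I compared positions within one camera. The arm blocked the side camera on the final look, so the cap check rests on the top view alone.
- **Other things on the bench:** The jar, wrench, screwdriver and look-alikes appear undisturbed in the last top picture. I judged that by eye and did not measure their positions.

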